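# Line up gears by size on the kitting rail

## Task

Set out the four loose dark gears on the kitting rail for the next gearbox, one lying flat and centred on each round rubber pad, in order of size: the smallest on the pad next to the upright black stop block, the largest on the pad furthest from it. Set them down rather than dropping them, and leave the red bottle standing where it is.

Things in the scene. Friction and masses are not known exactly. Their poses are not given: they have to be found in the camera images.
- gear_28: the smallest of four loose dark steel gears: a solid disc, 28 mm in diameter over its 12 teeth, 26 mm thick (all four alike), lying flat, with a pale ring and dark bore spot on top. Origin: centre of the underside, z up. Grip it across the diameter from above, in any direction. It starts on the table with 55 mm free all round from its centre. 0.08 to 0.55 kg.
- gear_38: the second smallest of four loose dark steel gears: a solid disc, 38 mm in diameter over its 16 teeth, 26 mm thick (all four alike), lying flat, with a pale ring and dark bore spot on top. Origin: centre of the underside, z up. Grip it across the diameter from above, in any direction. It starts on the table with 55 mm free all round from its centre. 0.08 to 0.55 kg.
- gear_48: the second largest of four loose dark steel gears: a solid disc, 48 mm in diameter over its 20 teeth, 26 mm thick (all four alike), lying flat, with a pale ring and dark bore spot on top. Origin: centre of the underside, z up. Grip it across the diameter from above, in any direction. It starts on the table with 55 mm free all round from its centre. 0.08 to 0.55 kg.
- gear_58: the largest of four loose dark steel gears: a solid disc, 58 mm in diameter over its 24 teeth, 26 mm thick (all four alike), lying flat, with a pale ring and dark bore spot on top. Origin: centre of the underside, z up. Grip it across the diameter from above, in any direction. It starts on the table with 55 mm free all round from its centre. 0.08 to 0.55 kg.
- pad_a: one of four alike black rubber pads, 62 mm across, 4 mm high, fixed in a straight row at 75 mm pitch on an aluminium rail (80 x 380 mm, 10 mm high). Origin: centre of the pad's underside; its top is 4 mm higher, 14 mm above the table. y runs along the row, x across. The letter in its name tells nothing of its place in the row.
- pad_b: one of four alike black rubber pads, 62 mm across, 4 mm high, fixed in a straight row at 75 mm pitch on an aluminium rail (80 x 380 mm, 10 mm high). Origin: centre of the pad's underside; its top is 4 mm higher, 14 mm above the table. y runs along the row, x across. The letter in its name tells nothing of its place in the row.
- pad_c: one of four alike black rubber pads, 62 mm across, 4 mm high, fixed in a straight row at 75 mm pitch on an aluminium rail (80 x 380 mm, 10 mm high). Origin: centre of the pad's underside; its top is 4 mm higher, 14 mm above the table. y runs along the row, x across. The letter in its name tells nothing of its place in the row.
- pad_d: one of four alike black rubber pads, 62 mm across, 4 mm high, fixed in a straight row at 75 mm pitch on an aluminium rail (80 x 380 mm, 10 mm high). Origin: centre of the pad's underside; its top is 4 mm higher, 14 mm above the table. y runs along the row, x across. The letter in its name tells nothing of its place in the row.
- stop: upright black stop block fixed at one end of the rail (either end): 70 mm across the rail, 20 mm along it, 40 mm high, on top of the 10 mm rail. Origin: centre of its underside, in line with the pads, 52.5 mm from the nearest pad's centre. The other end has only a flat 3 mm steel plate.
- bottle: loose red bottle, white cap, upright beside the rail, to be left alone: 40 mm in diameter, 110 mm tall. Origin: centre of its underside, z up. Other bystanders near the gears (nut, brass bush, washer, bearing ring) are under 20 mm high; blue bins 65 mm high stand behind the rail from x = 0.85 m outwards.
Things that resemble listed ones, but are neither listed nor needed, are in the scene too. Leave any orange or pink look-alike of the gear_58 alone. Leave any purple or yellow look-alike of the gear_28 alone.

How it is judged:
At the end, for the whole second after the job is handed in: Counted from the stop, gears of 28, 38, 48, 58 mm lie on the four pads in that order (52.5, 127.5, 202.5, 277.5 mm from the stop, +-20), each flat (0.12 rad), underside 10 to 19 mm above the table, centre within 12 mm of its pad's centre, released, under 0.02 m/s ((horizontal distance between gear_28 and pad_a below 0.012 m or horizontal distance between gear_28 and pad_b below 0.012 m or horizontal distance between gear_28 and pad_c below 0.012 m or horizontal distance between gear_28 and pad_d below 0.012 m) and horizontal distance between gear_28 and stop between 0.0325 and 0.0725 m and height (world z) of gear_28 between 0.01 and 0.019 m and angle between each of gear_28, gear_38, gear_48, gear_58's own z axis and vertical below 0.12 rad and linear speed of each of gear_28, gear_38, gear_48, gear_58 below 0.02 m/s and contact force between each of gear_28, gear_38, gear_48, gear_58 and the fingers below 0.05 N and (horizontal distance between gear_38 and pad_a below 0.012 m or horizontal distance between gear_38 and pad_b below 0.012 m or horizontal distance between gear_38 and pad_c below 0.012 m or horizontal distance between gear_38 and pad_d below 0.012 m) and horizontal distance between gear_38 and stop between 0.1075 and 0.1475 m and height (world z) of gear_38 between 0.01 and 0.019 m and (horizontal distance between gear_48 and pad_a below 0.012 m or horizontal distance between gear_48 and pad_b below 0.012 m or horizontal distance between gear_48 and pad_c below 0.012 m or horizontal distance between gear_48 and pad_d below 0.012 m) and horizontal distance between gear_48 and stop between 0.1825 and 0.2225 m and height (world z) of gear_48 between 0.01 and 0.019 m and (horizontal distance between gear_58 and pad_a below 0.012 m or horizontal distance between gear_58 and pad_b below 0.012 m or horizontal distance between gear_58 and pad_c below 0.012 m or horizontal distance between gear_58 and pad_d below 0.012 m) and horizontal distance between gear_58 and stop between 0.2575 and 0.2975 m and height (world z) of gear_58 between 0.01 and 0.019 m); the robot touches nothing.
It fails at once if the red bottle is knocked over or shifted by more than 30 mm (angle between bottle's own z axis and vertical above 0.4 rad or distance of bottle from where it was at the start of the episode above 0.03 m).
It fails at once if the smallest gear is dropped from about 4 cm or more, or flung (free of the fingers, faster than 0.85 m/s) (contact force between gear_28 and the fingers below 0.05 N and linear speed of gear_28 above 0.85 m/s).
It fails at once if the second smallest gear is dropped from about 4 cm or more, or flung (free of the fingers, faster than 0.85 m/s) (contact force between gear_38 and the fingers below 0.05 N and linear speed of gear_38 above 0.85 m/s).
It fails at once if the second largest gear is dropped from about 4 cm or more, or flung (free of the fingers, faster than 0.85 m/s) (contact force between gear_48 and the fingers below 0.05 N and linear speed of gear_48 above 0.85 m/s).
It fails at once if the largest gear is dropped from about 4 cm or more, or flung (free of the fingers, faster than 0.85 m/s) (contact force between gear_58 and the fingers below 0.05 N and linear speed of gear_58 above 0.85 m/s).
It also fails if it takes over 93 s, if anything falls off the work surface, if the arm or the gripper's body presses on something with over 40 N, if the wrist force passes 120 N, or if a joint passes its speed limit or range.

## Robot

A 6-joint arm with a two-finger parallel gripper is mounted at the origin on the work surface. World frame = base frame: x ahead of the robot, y to its left, z up, the work surface at z = 0. Lengths are in m, angles in rad, forces in N, time in s.
With the tool pointing down it reaches from about 0.3 to 0.775 m from the base axis. Payload 14.6 kg.
Tool frame: the origin (TCP) lies midway between the tips of the shut fingers; the grasp point (between the pads) lies 19 mm behind it; z points along the fingers, y is the direction in which the jaws open and shut (so a half turn about z gives the same grasp; the last joint's range is limited). The gripper opens to 94 mm and grips with 3 to 60 N. Pads are 16 mm wide; open, the fingers measure 119 mm over their backs; the gripper's body (75 mm by 177 mm) begins 78 mm behind the grasp point.
Start: joints at [-1.18, 0.3, 1.521, -0, 1.321, -0.067], TCP at [0.243, -0.493, 0.205] pointing down, gripper open.
Joint ranges: [-3.03, 3.03], [-0.79, 2.21], [0.23, 2.52], [-1.04, 4.18], [0, 3.07], [-2.55, 2.55]. Speed limits (rad/s): [2.22, 2.22, 2.57, 3.14, 3.14, 3.14].

## Interface

Orientations are given as [roll, pitch, yaw] about the fixed x, y, z axes, in that order (R = Rz(yaw) Ry(pitch) Rx(roll)).
In Python, from station import readout, imaging, job gives the robot as it stands.
- The arm moves only by the tool arm_command, never from a script. Its argument "increments" is a list of rows, each an object with "gripper": the opening, from 0 (shut) to 1 (fully open); "slide": the shift along the world's x, y, z in m, a list of three; "yaw": the turn about the world's z in rad. A call has 1 to 8 rows; each row is the pose to reach, as a shift and turn from the pose commanded when the call began; what a row does not reach only later rows make up. A row lasts 1/8 s, in which the tool goes at most 62.5 mm and 10.7 degrees, less where a joint would pass 70% of its speed; a pose out of reach is approached as far as the arm can. A call with a gripper value outside its range is refused whole. The fingers move at their own pace and stop on an object; "grip_force" is the grip in N (left out, the last holds). Time passes only in rows, so rows that repeat a pose let the fingers close. It gives the time, the measured TCP pose, the force and the opening at its end, in the units of the state.
- readout.get_obs(): the state, without advancing time (a new reading comes with each control period).
- imaging.camera(name): name is "side" or "top"; returns a dict with "color" (384x512x3 uint8, red, green, blue), "mtx" (3x3 intrinsics, pixels), "rvec" (rotation vector, rad) and "tvec" (3), from world to camera coordinates, as OpenCV has them. Camera axes: x right, y down, z forward; pixel columns grow to the right and rows downward; lengths in m; the calibration is good to about 2 mm. A picture is of the moment at which its call begins. There is no depth.
- job.hand_in(): hands the job in, once; it reports no verdict.
The state is a dict: "time_s": time; "qpos": joint angles; "joint_vel": joint speeds; "tau": joint torques, N m; "ee_pos": TCP position; "eef_rot": TCP orientation; "force": force on the tool from outside, world axes, zero at the start; "moment": the same for the moment, N m; "grip_width": finger opening in m.
Only numpy, scipy, OpenCV 4.12 (cv2) and the standard library are available. Lean on these libraries where they do the work, as an engineer would, in place of code of your own. Each camera call takes 0.05 s, during which the arm holds its last target. There are 200 camera calls.

## Working session

There is one attempt and no reset: what is moved stays moved. The work goes in short steps, Python scripts to look and compute and a tool call to move; the robot and the scene stay as the last step left them, time stands still between calls to the robot, and variables do not carry over. Pictures are saved under pics/ and viewed, about 12 in all and at most 16, crops included, and the job is handed in when it is done.

Besides the shell and the picture viewer there is one more tool, called after "Call:" by a JSON object that holds its "name" and its "arguments", one argument or row to a line. arm_command: Moves the arm, as the interface text tells. Its arguments: {"type":"object","properties":{"increments":{"type":"array","items":{"type":"object","properties":{"gripper":{"type":"number"},"slide":{"type":"array","items":{"type":"number"}},"yaw":{"type":"number"}}}},"grip_force":{"type":"number"}},"required":["increments"]}

```bash
ls; mkdir -p pics
python3 - <<'E'
from station import readout, imaging
import cv2, numpy as np
o=readout.get_obs(); print(o)
for n in("top","side"):
    c=imaging.camera(n); cv2.imwrite(f"pics/{n}0.png",c["color"][:,:,::-1]); print(n,c["mtx"].tolist(),c["rvec"],c["tvec"])
    R=cv2.Rodrigues(np.array(c["rvec"],float))[0]; print(-R.T@np.array(c["tvec"]).ravel())
E
```

```text
pics
{'time_s': 0.0, 'qpos': array([-1.17962679e+00,  3.00474311e-01,  1.52155067e+00,  1.73855829e-05,
        1.32068382e+00, -6.66038629e-02]), 'joint_vel': array([ 0.00111494,  0.00157551, -0.00047478, -0.00079335, -0.00115731,
        0.00139242]), 'tau': array([ 2.43928662e-03, -5.31801689e+01, -3.52733517e+01,  7.08929077e-02,
        2.44234217e-02, -7.37273103e-05]), 'ee_pos': array([ 0.24297917, -0.49314384,  0.20489743]), 'eef_rot': array([-3.14048010e+00, -9.10873517e-05,  4.57769038e-01]), 'force': array([ 0.34504099,  0.37191861, -0.46713172]), 'moment': array([0.0170948 , 0.01998482, 0.05625034]), 'grip_width': 0.09389909547439551}
top [[423.6798383545797, 0.0, 256.90016435406926], [0.0, 423.6798383545797, 193.1300169906862], [0.0, 0.0, 1.0]] [ 2.17347888 -2.19896833  0.07523156] [0.00128745 0.5210436  1.14611846]
[ 0.44084164 -0.00448228  1.17928545]
side [[379.1564998234962, 0.0, 256.6406508388432], [0.0, 379.1564998234962, 192.88221722186654], [0.0, 0.0, 1.0]] [ 2.16431708 -0.44011989  0.19904588] [-0.50232583  0.17154361  0.73126379]
[ 0.2866072  -0.64805979  0.56069599]
```

View pics/top0.png

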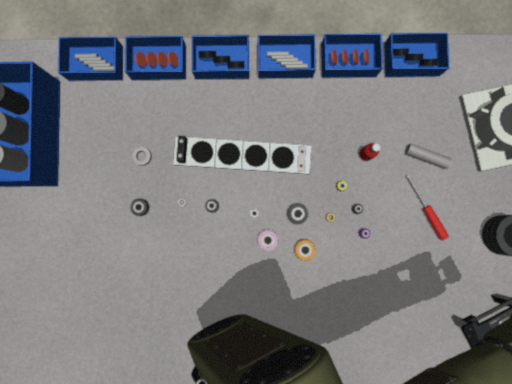

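View pics/side0.png

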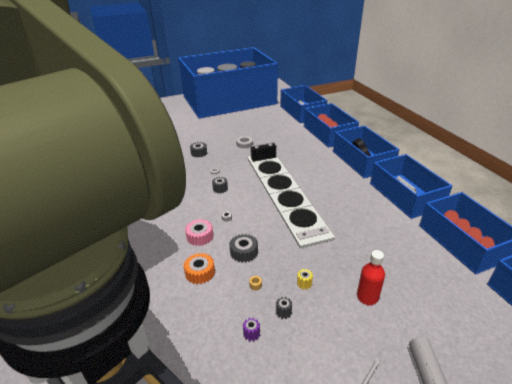

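The top view shows the stop at the left end of the rail (181,150) and pads at (202,152), (229,154), (256,155) and (284,157). The dark gears are at (140,207) 48?, (212,206) 38?, (297,213) 58? and (357,209) 28?. The orange, pink, yellow and purple look-alikes and the red bottle (371,151) are also visible. In the side view the dark gears are at (199,149), (220,184), (244,247) and (284,307), and the pads at (270,167), (280,182), (291,199) and (303,217).

```bash
cat > h.py <<'E'
import cv2, numpy as np
from station import imaging, readout
def cam(n):
    c=imaging.camera(n); c["R"]=cv2.Rodrigues(np.array(c["rvec"],float))[0]; c["t"]=np.array(c["tvec"],float).ravel(); return c
def ray(c,p):
    d=c["R"].T@np.linalg.inv(c["mtx"])@np.array([p[0],p[1],1.]); return -c["R"].T@c["t"],d
def plane(c,p,z):
    o,d=ray(c,p); return o+d*(z-o[2])/d[2]
def tri(c1,p1,c2,p2):
    o1,d1=ray(c1,p1);o2,d2=ray(c2,p2);d1/=np.linalg.norm(d1);d2/=np.linalg.norm(d2)
    s=np.linalg.lstsq(np.c_[d1,-d2],o2-o1,rcond=None)[0]
    a,b=o1+s[0]*d1,o2+s[1]*d2; return (a+b)/2,np.linalg.norm(a-b)
def proj(c,P): return cv2.projectPoints(np.array([P],float),np.array(c["rvec"],float),c["t"],c["mtx"],None)[0].ravel()
S=6
def blob(c,p,r,th=75,hole=False):
    "dark blob nearest p; hole=True: its largest hole (pale ring). gives centroid, area px^2, contour"
    x0,y0=int(p[0]-r),int(p[1]-r); im=c["color"][max(y0,0):y0+2*r,max(x0,0):x0+2*r].max(2)
    im=cv2.resize(im,None,fx=S,fy=S,interpolation=cv2.INTER_CUBIC)
    cs,h=cv2.findContours((im<th).astype(np.uint8),cv2.RETR_CCOMP,cv2.CHAIN_APPROX_NONE)
    best=None
    for k,q in zip(cs,h[0]):
        A=cv2.contourArea(k)
        if A<S*S*6 or (q[3]>=0)!=hole: continue
        m=cv2.moments(k); u=np.array([m["m10"],m["m01"]])/m["m00"]
        ctr=(u+.5)/S-.5+[max(x0,0),max(y0,0)]; d=np.hypot(*(ctr-p))
        if d<r*.7 and (best is None or A>best[1]*S*S): best=(ctr,A/S/S,(k[:,0]+.5)/S-.5+[max(x0,0),max(y0,0)])
    return best
E
cat > m.py <<'E'
from h import *
T,D=cam("top"),cam("side")
g={"48?":((140,207),(199,149)),"38?":((212,206),(220,184)),"58?":((297,213),(244,247)),"28?":((357,209),(284,307))}
p={"p1":((202,152),(270,167)),"p2":((229,154),(280,182)),"p3":((256,155),(291,199)),"p4":((284,157),(303,217))}
for n,(a,b) in {**g,**p}.items():
    hole=n not in p
    A,B=blob(T,a,16,hole=hole),blob(D,b,20,hole=hole)
    O=blob(T,a,18)
    print(n,A and (A[0].round(1),A[1]),B and (B[0].round(1),B[1]))
    if A and B:
        P,e=tri(T,A[0],D,B[0]); zz=.026 if hole else .014
        print("   tri",P.round(4),"miss",round(e,4),"plane top/side",plane(T,A[0],zz).round(4),plane(D,B[0],zz).round(4))
    if O:
        w=np.array([plane(T,q,.026 if hole else .014)[:2] for q in O[2]]); c_,r=cv2.minEnclosingCircle(w.astype(np.float32)*1000)
        print("   outline dia mm",round(2*r,1),"equiv",round(2e3*np.sqrt(cv2.contourArea((w*1).astype(np.float32))/np.pi),1),"ctr",np.round(c_,1))
E
python3 m.py
```

```text
48? None None
   outline dia mm 47.0 equiv 24.5 ctr [487.1 313.6]
38? None None
   outline dia mm 8.7 equiv 8.0 ctr [488.9 120.1]
58? None None
   outline dia mm 16.6 equiv 15.2 ctr [ 464.6 -114.7]
28? None None
   outline dia mm 24.6 equiv 14.0 ctr [ 475.4 -272.8]
p1 (array([201.6, 151.6]), 332.5) (array([269.4, 167.1]), 193.5972222222222)
   tri [0.6406 0.1472 0.0108] miss 0.003 plane top/side [0.6387 0.1472 0.014 ] [0.6401 0.1423 0.014 ]
   outline dia mm 58.8 equiv 57.4 ctr [638.9 147.2]
p2 (array([228.5, 153.4]), 333.0) (array([279.2, 181.9]), 236.7222222222222)
   tri [0.6346 0.0724 0.011 ] miss 0.0029 plane top/side [0.6328 0.0727 0.014 ] [0.6342 0.0682 0.014 ]
   outline dia mm 58.8 equiv 57.4 ctr [633.   72.7]
p3 (array([255.4, 155.2]), 333.18055555555554) (array([290.2, 198.6]), 286.84722222222223)
   tri [ 0.6286 -0.0025  0.011 ] miss 0.0027 plane top/side [ 0.6268 -0.002   0.014 ] [ 0.628  -0.0063  0.014 ]
   outline dia mm 58.7 equiv 57.4 ctr [627.  -2.]
p4 (array([282.4, 157. ]), 331.375) (array([302.7, 217.6]), 353.5)
   tri [ 0.6226 -0.0774  0.0108] miss 0.0027 plane top/side [ 0.6208 -0.0766  0.014 ] [ 0.622  -0.0809  0.014 ]
   outline dia mm 58.8 equiv 57.2 ctr [620.8 -76.8]
```

Pads check out: pitch 75 mm, height 11 mm against 14 mm given. The gears need another threshold.

```bash
python3 - <<'E'
from h import *
T,D=cam("top"),cam("side")
print(T["color"].max(2)[213,278:318]); print(D["color"].max(2)[243,222:268]); print(T["color"].max(2)[209,345:370]); print(D["color"].max(2)[301,272:298])
E
for t in 90 100 ; do sed "s/hole=hole)/th=$t,hole=hole)/g; s/O=blob(T,a,18)/O=blob(T,a,18,th=$t)/" m.py > m2.py; echo == $t; python3 m2.py | head -14; done
```

```text
[152 155 157 156 154 151 150 147 109  72  69  79  93 143 180 186 137  69
  58  53  60  55  61  94 159 184 151  99  86  97 124 146 148 147 147 149
 150 150 152 151]
[185 182 181 181 183 184 174 120  83  85  87  88 116 179 189 190 134  65
  39  29  34  34  33  35  32  41  94 176 197 189 131  93  86  87  79  95
 165 181 184 182 182 180 178 175 177 177]
[147 147 147 148 149 145 107  53  43  73 129 137 102  73  79 134 138 116
 121 144 148 150 149 150 146]
[189 185 184 172 128  94  92 145 178 143  88  58  60  83 131 175 142  97
  96 124 170 181 182 181 179 176]
== 90
48? (array([138.1, 206.6]), 126.625) None
   outline dia mm 50.0 equiv 47.7 ctr [486.9 314.5]
38? None None
   outline dia mm 35.2 equiv 17.8 ctr [488.3 118. ]
58? (array([297.6, 213.2]), 190.63888888888889) None
   outline dia mm 55.9 equiv 53.6 ctr [ 464.8 -112.6]
28? None None
   outline dia mm 27.8 equiv 17.4 ctr [ 475.7 -274.4]
p1 (array([201.6, 151.6]), 344.90277777777777) (array([269.4, 167.1]), 203.36111111111111)
   tri [0.6406 0.1472 0.0108] miss 0.003 plane top/side [0.6387 0.1473 0.014 ] [0.64   0.1424 0.014 ]
   o
[... 447 characters left out ...]
  outline dia mm 37.0 equiv 35.7 ctr [488.4 118.3]
58? (array([297.6, 213.2]), 175.0) None
   outline dia mm 57.6 equiv 55.7 ctr [ 464.8 -112.5]
28? None None
   outline dia mm 30.7 equiv 19.7 ctr [ 475.2 -275.1]
p1 (array([201.6, 151.6]), 353.0416666666667) (array([269.4, 167.1]), 209.20833333333334)
   tri [0.6406 0.1472 0.0109] miss 0.003 plane top/side [0.6386 0.1473 0.014 ] [0.6401 0.1425 0.014 ]
   outline dia mm 60.3 equiv 59.1 ctr [638.7 147.3]
p2 (array([228.5, 153.4]), 352.5555555555556) (array([279.2, 181.8]), 254.2777777777778)
   tri [0.6346 0.0724 0.0111] miss 0.0029 plane top/side [0.6327 0.0727 0.014 ] [0.6342 0.0684 0.014 ]
   outline dia mm 60.2 equiv 59.1 ctr [632.9  72.8]
```

```bash
cat > m3.py <<'E'
from h import *
T,D=cam("top"),cam("side")
g={48:((138,207),(199,148)),38:((211,205),(220,182)),58:((297,213),(244,243)),28:((357,209),(285,301))}
def med(c,p,r,ths,n):
    L=[b for t in ths if (b:=blob(c,p,r,th=t,hole=True)) is not None]
    return (np.median([b[0] for b in L],0),[round(b[1]) for b in L]) if L else None
for n,(a,b) in g.items():
    A=med(T,a,16,range(85,141,5),n);B=med(D,b,22,range(95,166,5),n)
    print(n,A,B)
    if A and B:
        P,e=tri(T,A[0],D,B[0]); print("   tri",P.round(4),"miss",round(e,4),"planes",plane(T,A[0],.026).round(4),plane(D,B[0],.026).round(4))
    for t in (105,115,125):
        O=blob(T,a,18,th=t)
        w=np.array([plane(T,q,.02)[:2] for q in O[2]],np.float32)*1000; c_,r=cv2.minEnclosingCircle(w); print("   out",t,round(2*r,1),np.round(c_,1))
E
python3 m3.py
```

```text
48 (array([138.07061857, 206.63543339]), [126, 120, 116, 112, 107, 104, 100, 97, 93, 90, 86]) (array([201.12371759, 145.07943689]), [10, 10, 8, 6])
   tri [0.4938 0.3177 0.0256] miss 0.0131 planes [0.4874 0.3192 0.026 ] [0.4999 0.3153 0.026 ]
   out 105 52.4 [487.3 316.5]
   out 115 54.0 [487.1 316.6]
   out 125 55.5 [487.4 316.4]
38 (array([211.04078581, 205.19603887]), [81, 77, 74, 71, 68, 66, 63, 61, 58]) (array([217.14684671, 180.58542226]), [16, 10, 6])
   tri [0.4879 0.1208 0.0259] miss 0.0022 planes [0.489  0.1205 0.026 ] [0.4868 0.1208 0.026 ]
   out 105 37.9 [488.5 119.2]
   out 115 39.2 [488.3 119.2]
   out 125 40.7 [488.2 119.4]
58 (array([297.56484738, 213.25858338]), [182, 175, 170, 164, 160, 156, 152, 148, 144, 140]) (array([243.18521273, 242.85064271]), [212, 206, 200, 196, 191, 187, 183, 179, 174, 170, 166, 162, 158])
   tri [ 0.4656 -0.1151  0.026 ] miss 0.0027 planes [ 0.4643 -0.1147  0.026 ] [ 0.4669 -0.1154  0.026 ]
   out 105 58.7 [ 464.8 -113.5]
   out 115 60.5 [ 464.9 -113.5]
   out 125 62.0 [ 464.8 -113.6]
28 (array([358.26346265, 208.2959362 ]), [36, 34, 31, 15]) (array([283.58656696, 302.60825288]), [70, 67, 65, 62, 59, 23])
   tri [ 0.4769 -0.2804  0.0265] miss 0.0022 planes [ 0.4759 -0.2801  0.026 ] [ 0.4781 -0.2804  0.026 ]
   out 105 31.3 [ 475.7 -276.5]
   out 115 33.4 [ 476.1 -277. ]
   out 125 35.5 [ 476.6 -277.3]
```

Measured positions, all matching the given heights and sizes:

| Gear | x, y (m) | Pad | x, y (m) |
|---|---|---|---|
| 28 | 0.477, -0.280 | p1, next to the stop | 0.6395, 0.1465 |
| 38 | 0.488, 0.1205 | p2 | 0.6335, 0.072 |
| 48 | 0.488, 0.318 | p3 | 0.6275, -0.0025 |
| 58 | 0.4655, -0.115 | p4 | 0.6215, -0.0775 |

I'll grip across the rail, with the jaws along x (yaw about 1.49).

Call:
{"name": "arm_command", "arguments": {
  "grip_force": 25,
  "increments": [
    {"slide": [0.04, 0.035, -0.015], "yaw": 0.17, "gripper": 0.55},
    {"slide": [0.08, 0.071, -0.03], "yaw": 0.34, "gripper": 0.55},
    {"slide": [0.12, 0.107, -0.045], "yaw": 0.51, "gripper": 0.55},
    {"slide": [0.16, 0.143, -0.06], "yaw": 0.68, "gripper": 0.55},
    {"slide": [0.2, 0.18, -0.075], "yaw": 0.85, "gripper": 0.55},
    {"slide": [0.234, 0.213, -0.085], "yaw": 1.033, "gripper": 0.55},
    {"slide": [0.234, 0.213, -0.085], "yaw": 1.033, "gripper": 0.55},
    {"slide": [0.234, 0.213, -0.085], "yaw": 1.033, "gripper": 0.55}
  ]
}}

```text
time_s: 1.6
ee_pos: [0.4768, -0.2807, 0.1206]
eef_rot: [-3.142, 0.0, 1.489]
force: [-0.3, -0.2, 0.7]
grip_width: 0.0512
```

Call:
{"name": "arm_command", "arguments": {
  "increments": [
    {"slide": [0, 0, -0.03]},
    {"slide": [0, 0, -0.06]},
    {"slide": [0, 0, -0.085]},
    {"slide": [0, 0, -0.085]}
  ]
}}

```text
invalid input
```

```bash
cat > look.py <<'E'
import sys
from h import *
def look(name,P,r=55):
    out=[]
    for n in("top","side"):
        c=cam(n); u,v=proj(c,P); im=np.ascontiguousarray(c["color"][:,:,::-1])
        x=int(np.clip(u-r,0,512-2*r)); y=int(np.clip(v-r,0,384-2*r)); out.append(cv2.resize(im[y:y+2*r,x:x+2*r],(390,390),interpolation=cv2.INTER_CUBIC)); print(n,"crop origin",x,y,"scale",390/2/r)
    cv2.imwrite(f"pics/{name}.png",np.hstack(out))
look(sys.argv[1],[float(a) for a in sys.argv[2:5]])
E
python3 look.py a1 .477 -.28 .03
```

```text
top crop origin 303 152 scale 3.5454545454545454
side crop origin 227 246 scale 3.5454545454545454
```

View pics/a1.png

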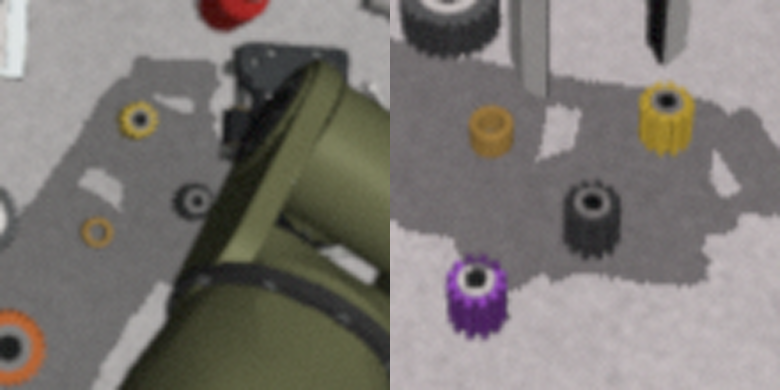

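The move was refused because the rows need all their fields. The picture shows the fingers still high above the gear: their tips are at crop (535,95) and (662,60), the gear at (592,215) in the side crop. I'll resend the move in full.

Call:
{"name": "arm_command", "arguments": {
  "grip_force": 25,
  "increments": [
    {"slide": [0, 0, -0.03], "yaw": 0, "gripper": 0.55},
    {"slide": [0, 0, -0.06], "yaw": 0, "gripper": 0.55},
    {"slide": [0, 0, -0.085], "yaw": 0, "gripper": 0.55},
    {"slide": [0, 0, -0.085], "yaw": 0, "gripper": 0.55}
  ]
}}

```text
time_s: 2.2
ee_pos: [0.4759, -0.2807, 0.0344]
eef_rot: [-3.139, -0.001, 1.489]
force: [-0.4, 0.2, -0.1]
grip_width: 0.0517
```

```bash
python3 look.py a2 .477 -.28 .03
```

```text
top crop origin 303 152 scale 3.5454545454545454
side crop origin 227 246 scale 3.5454545454545454
```

View pics/a2.png

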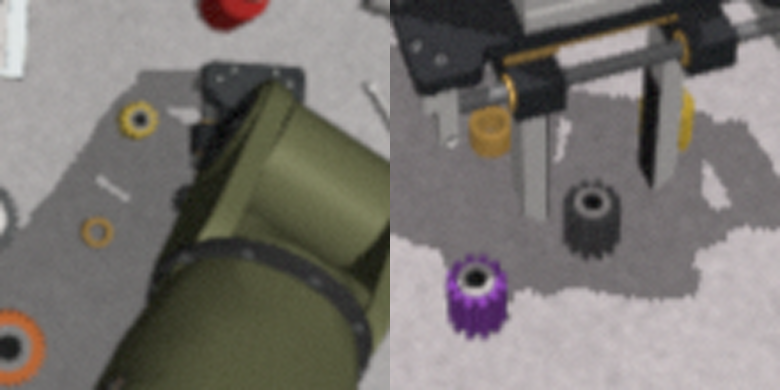

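Run:
```python
from h import *
D=cam("side"); o=readout.get_obs(); print(o["ee_pos"])
for P in (o["ee_pos"],o["ee_pos"]+[.026,-.002,0],o["ee_pos"]-[.026,-.002,0],[.477,-.28,.026],[.477,-.283,.026]):
    print(np.round((proj(D,P)-[227,246])*390/110+[390,0]))
```

```text
[ 0.47738096 -0.28112547  0.03679076]
[590. 188.]
[641. 174.]
[539. 203.]
[588. 201.]
[591. 206.]
```

The finger tips are at crop (536,218) and (652,185), with the gear between them at (592,203). That agrees with the projection, so I'll descend and grip.

Call:
{"name": "arm_command", "arguments": {
  "grip_force": 25,
  "increments": [
    {"slide": [0, 0, -0.015], "yaw": 0, "gripper": 0.55},
    {"slide": [0, 0, -0.028], "yaw": 0, "gripper": 0.55},
    {"slide": [0, 0, -0.028], "yaw": 0, "gripper": 0.55},
    {"slide": [0, 0, -0.028], "yaw": 0, "gripper": 0.1},
    {"slide": [0, 0, -0.028], "yaw": 0, "gripper": 0.1},
    {"slide": [0, 0, -0.028], "yaw": 0, "gripper": 0.1},
    {"slide": [0, 0, -0.028], "yaw": 0, "gripper": 0.1},
    {"slide": [0, 0, -0.028], "yaw": 0, "gripper": 0.1}
  ]
}}

```text
time_s: 3.35
ee_pos: [0.4773, -0.2805, 0.0077]
eef_rot: [3.141, 0.0, 1.491]
force: [-0.7, 0.4, 4.2]
grip_width: 0.0274
```

Call:
{"name": "arm_command", "arguments": {
  "grip_force": 25,
  "increments": [
    {"slide": [0, 0, 0.03], "yaw": 0, "gripper": 0.1},
    {"slide": [0, 0, 0.07], "yaw": 0, "gripper": 0.1},
    {"slide": [0.01, 0.03, 0.09], "yaw": 0, "gripper": 0.1},
    {"slide": [0.03, 0.08, 0.09], "yaw": 0, "gripper": 0.1},
    {"slide": [0.05, 0.13, 0.09], "yaw": 0, "gripper": 0.1},
    {"slide": [0.07, 0.18, 0.09], "yaw": 0, "gripper": 0.1},
    {"slide": [0.09, 0.23, 0.09], "yaw": 0, "gripper": 0.1},
    {"slide": [0.11, 0.28, 0.09], "yaw": 0, "gripper": 0.1}
  ]
}}

```text
time_s: 4.35
ee_pos: [0.5874, 0.0014, 0.0972]
eef_rot: [-3.141, 0.0, 1.491]
force: [0.3, 0.4, -0.5]
grip_width: 0.0277
```

Call:
{"name": "arm_command", "arguments": {
  "grip_force": 25,
  "increments": [
    {"slide": [0.02, 0.05, 0], "yaw": 0, "gripper": 0.1},
    {"slide": [0.04, 0.1, 0], "yaw": 0, "gripper": 0.1},
    {"slide": [0.0525, 0.1465, -0.01], "yaw": 0, "gripper": 0.1},
    {"slide": [0.0525, 0.1465, -0.03], "yaw": 0, "gripper": 0.1},
    {"slide": [0.0525, 0.1465, -0.05], "yaw": 0, "gripper": 0.1},
    {"slide": [0.0525, 0.1465, -0.06], "yaw": 0, "gripper": 0.1},
    {"slide": [0.0525, 0.1465, -0.06], "yaw": 0, "gripper": 0.1}
  ]
}}

```text
time_s: 5.22
ee_pos: [0.6393, 0.1452, 0.0368]
eef_rot: [-3.14, 0.0, 1.49]
force: [-0.0, -0.2, -0.9]
grip_width: 0.0274
```

```bash
python3 look.py a3 .64 .147 .03
```

```text
top crop origin 145 95 scale 3.5454545454545454
side crop origin 213 106 scale 3.5454545454545454
```

View pics/a3.png

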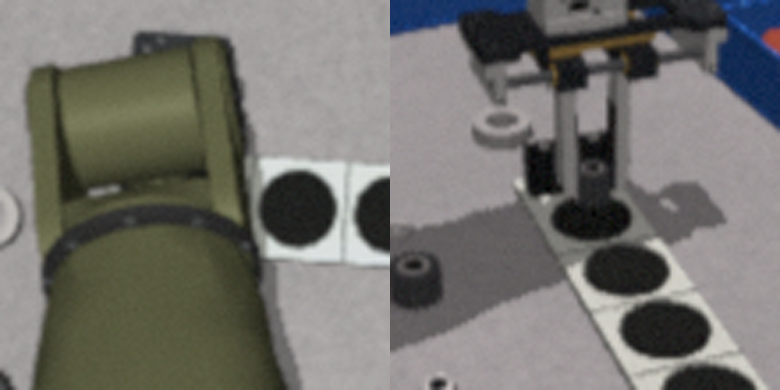

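The side crop shows the gear held over the first pad: gear at (594,185), pad centre at (591,218), stop clear behind. I'll set it down.

Call:
{"name": "arm_command", "arguments": {
  "grip_force": 25,
  "increments": [
    {"slide": [0, 0, -0.008], "yaw": 0, "gripper": 0.1},
    {"slide": [0, 0, -0.013], "yaw": 0, "gripper": 0.1},
    {"slide": [0, 0, -0.016], "yaw": 0, "gripper": 0.1},
    {"slide": [0, 0, -0.016], "yaw": 0, "gripper": 0.1}
  ]
}}

```text
time_s: 5.82
ee_pos: [0.6395, 0.1462, 0.0218]
eef_rot: [-3.141, 0.0, 1.491]
force: [-3.3, -1.0, 4.0]
grip_width: 0.0273
```

Call:
{"name": "arm_command", "arguments": {
  "grip_force": 25,
  "increments": [
    {"slide": [0, 0, 0], "yaw": 0, "gripper": 0.5},
    {"slide": [0, 0, 0], "yaw": 0, "gripper": 0.5},
    {"slide": [0, 0, 0.01], "yaw": 0, "gripper": 0.5},
    {"slide": [0, 0, 0.04], "yaw": 0, "gripper": 0.5},
    {"slide": [0, 0, 0.07], "yaw": 0, "gripper": 0.66},
    {"slide": [-0.05, -0.01, 0.07], "yaw": 0, "gripper": 0.66},
    {"slide": [-0.1, -0.02, 0.07], "yaw": 0, "gripper": 0.66},
    {"slide": [-0.1515, -0.026, 0.06], "yaw": 0, "gripper": 0.66}
  ]
}}

```text
time_s: 6.82
ee_pos: [0.4871, 0.1198, 0.0825]
eef_rot: [3.139, -0.001, 1.49]
force: [1.6, 0.1, 0.3]
grip_width: 0.0618
```

```bash
python3 look.py a4 .57 .13 .03
```

```text
top crop origin 152 120 scale 3.5454545454545454
side crop origin 191 115 scale 3.5454545454545454
```

View pics/a4.png

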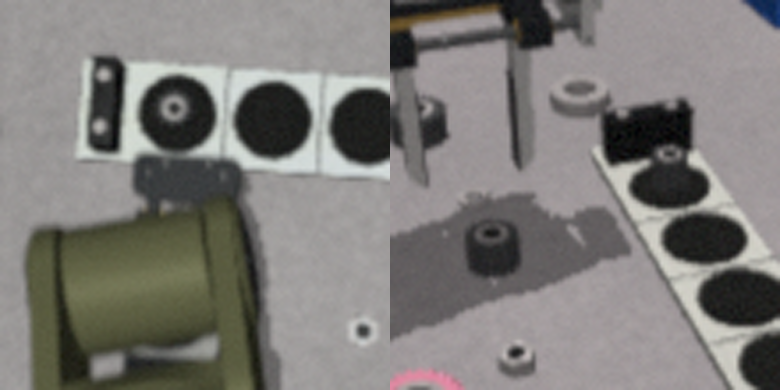

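Gear 28 stands on the first pad: ring at (174,107) and pad at (177,113) in the top crop, which agrees once height parallax is allowed for. The open jaws are over gear 38 at (492,245) in the side crop, so I'll go down and grip.

Call:
{"name": "arm_command", "arguments": {
  "grip_force": 25,
  "increments": [
    {"slide": [0, 0, -0.03], "yaw": 0, "gripper": 0.66},
    {"slide": [0, 0, -0.055], "yaw": 0, "gripper": 0.66},
    {"slide": [0, 0, -0.074], "yaw": 0, "gripper": 0.66},
    {"slide": [0, 0, -0.074], "yaw": 0, "gripper": 0.66},
    {"slide": [0, 0, -0.074], "yaw": 0, "gripper": 0.2},
    {"slide": [0, 0, -0.074], "yaw": 0, "gripper": 0.2},
    {"slide": [0, 0, -0.074], "yaw": 0, "gripper": 0.2},
    {"slide": [0, 0, -0.074], "yaw": 0, "gripper": 0.2}
  ]
}}

```text
time_s: 7.92
ee_pos: [0.4887, 0.1202, 0.0082]
eef_rot: [3.14, -0.0, 1.491]
force: [-0.2, -0.0, 5.9]
grip_width: 0.0373
```

Call:
{"name": "arm_command", "arguments": {
  "grip_force": 25,
  "increments": [
    {"slide": [0, 0, 0.03], "yaw": 0, "gripper": 0.2},
    {"slide": [0, 0, 0.065], "yaw": 0, "gripper": 0.2},
    {"slide": [0.05, -0.017, 0.065], "yaw": 0, "gripper": 0.2},
    {"slide": [0.1, -0.034, 0.065], "yaw": 0, "gripper": 0.2},
    {"slide": [0.1455, -0.0485, 0.06], "yaw": 0, "gripper": 0.2},
    {"slide": [0.1455, -0.0485, 0.05], "yaw": 0, "gripper": 0.2},
    {"slide": [0.1455, -0.0485, 0.03], "yaw": 0, "gripper": 0.2},
    {"slide": [0.1455, -0.0485, 0.022], "yaw": 0, "gripper": 0.2}
  ]
}}

```text
time_s: 8.93
ee_pos: [0.6319, 0.0721, 0.0275]
eef_rot: [-3.139, 0.0, 1.491]
force: [-0.2, 0.4, -2.1]
grip_width: 0.0373
```

Call:
{"name": "arm_command", "arguments": {
  "grip_force": 25,
  "increments": [
    {"slide": [0, 0, -0.005], "yaw": 0, "gripper": 0.2},
    {"slide": [0, 0, -0.008], "yaw": 0, "gripper": 0.2},
    {"slide": [0, 0, -0.008], "yaw": 0, "gripper": 0.2}
  ]
}}

```text
time_s: 9.3
ee_pos: [0.6337, 0.0719, 0.0223]
eef_rot: [3.141, -0.0, 1.491]
force: [-2.5, 0.4, 2.4]
grip_width: 0.0377
```

Call:
{"name": "arm_command", "arguments": {
  "grip_force": 25,
  "increments": [
    {"slide": [0, 0, 0], "yaw": 0, "gripper": 0.6},
    {"slide": [0, 0, 0], "yaw": 0, "gripper": 0.6},
    {"slide": [0, 0, 0.01], "yaw": 0, "gripper": 0.6},
    {"slide": [0, 0, 0.04], "yaw": 0, "gripper": 0.6},
    {"slide": [0, 0, 0.075], "yaw": 0, "gripper": 0.77},
    {"slide": [-0.03, 0.05, 0.075], "yaw": 0, "gripper": 0.77},
    {"slide": [-0.06, 0.1, 0.075], "yaw": 0, "gripper": 0.77},
    {"slide": [-0.09, 0.15, 0.075], "yaw": 0, "gripper": 0.77}
  ]
}}

```text
time_s: 10.3
ee_pos: [0.5427, 0.223, 0.0974]
eef_rot: [3.141, -0.0, 1.49]
force: [-0.0, 1.1, -0.1]
grip_width: 0.0725
```

Call:
{"name": "arm_command", "arguments": {
  "grip_force": 25,
  "increments": [
    {"slide": [-0.03, 0.05, 0], "yaw": 0, "gripper": 0.77},
    {"slide": [-0.0555, 0.096, 0], "yaw": 0, "gripper": 0.77},
    {"slide": [-0.0555, 0.096, -0.02], "yaw": 0, "gripper": 0.77},
    {"slide": [-0.0555, 0.096, -0.045], "yaw": 0, "gripper": 0.77},
    {"slide": [-0.0555, 0.096, -0.045], "yaw": 0, "gripper": 0.77}
  ]
}}

```text
time_s: 10.92
ee_pos: [0.4874, 0.3174, 0.0506]
eef_rot: [-3.14, 0.001, 1.491]
force: [0.6, 0.2, 1.4]
grip_width: 0.0725
```

```bash
python3 look.py a5 .53 .25 .03
```

```text
top crop origin 108 135 scale 3.5454545454545454
side crop origin 162 97 scale 3.5454545454545454
```

View pics/a5.png

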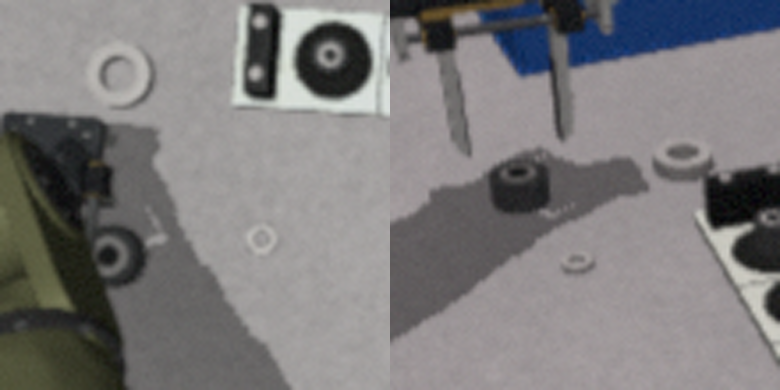

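The jaws straddle gear 48: finger tips at (465,155) and (566,140), gear top at (520,172) in the side crop. I'll cross-check its side-view position.

Run:
```python
from h import *
D=cam("side"); T=cam("top")
p=np.array([162+129.5/3.5455,97+172/3.5455]); print(plane(D,p,.026)); print(tri(T,[138.07,206.64],D,p))
for t in (110,125,140):
    O=blob(D,(199,148),22,th=t); 
    if O: print(t,O[0],O[1],plane(D,O[0],.013))
```

```text
[0.49231009 0.31589659 0.026     ]
(array([0.49012453, 0.31892256, 0.02472297]), np.float64(0.005539703887719559))
110 [197.04350847 154.61878805] 925.5416666666666 [0.47912692 0.28915835 0.013     ]
125 [197.24863078 154.43145694] 961.9583333333334 [0.47994537 0.28994556 0.013     ]
140 [197.43215603 154.29529427] 997.8472222222222 [0.48063148 0.29047782 0.013     ]
```

Call:
{"name": "arm_command", "arguments": {
  "grip_force": 25,
  "increments": [
    {"slide": [0.002, 0, -0.025], "yaw": 0, "gripper": 0.77},
    {"slide": [0.002, 0, -0.044], "yaw": 0, "gripper": 0.77},
    {"slide": [0.002, 0, -0.044], "yaw": 0, "gripper": 0.77},
    {"slide": [0.002, 0, -0.044], "yaw": 0, "gripper": 0.3},
    {"slide": [0.002, 0, -0.044], "yaw": 0, "gripper": 0.3},
    {"slide": [0.002, 0, -0.044], "yaw": 0, "gripper": 0.3},
    {"slide": [0.002, 0, -0.044], "yaw": 0, "gripper": 0.3}
  ]
}}

```text
time_s: 12.0
ee_pos: [0.4901, 0.3178, 0.0081]
eef_rot: [3.141, -0.0, 1.491]
force: [-3.1, -1.0, 6.4]
grip_width: 0.0475
```

Call:
{"name": "arm_command", "arguments": {
  "grip_force": 30,
  "increments": [
    {"slide": [0, 0, 0.03], "yaw": 0, "gripper": 0.3},
    {"slide": [0, 0, 0.07], "yaw": 0, "gripper": 0.3},
    {"slide": [0.01, -0.03, 0.085], "yaw": 0, "gripper": 0.3},
    {"slide": [0.03, -0.08, 0.085], "yaw": 0, "gripper": 0.3},
    {"slide": [0.055, -0.13, 0.085], "yaw": 0, "gripper": 0.3},
    {"slide": [0.08, -0.18, 0.085], "yaw": 0, "gripper": 0.3},
    {"slide": [0.105, -0.23, 0.085], "yaw": 0, "gripper": 0.3},
    {"slide": [0.125, -0.28, 0.085], "yaw": 0, "gripper": 0.3}
  ]
}}

```text
time_s: 13.0
ee_pos: [0.6156, 0.0358, 0.0922]
eef_rot: [-3.141, 0.0, 1.491]
force: [0.5, -0.3, -1.1]
grip_width: 0.0473
```

Call:
{"name": "arm_command", "arguments": {
  "grip_force": 30,
  "increments": [
    {"slide": [0.0125, -0.0405, 0], "yaw": 0, "gripper": 0.3},
    {"slide": [0.0125, -0.0405, -0.02], "yaw": 0, "gripper": 0.3},
    {"slide": [0.0125, -0.0405, -0.045], "yaw": 0, "gripper": 0.3},
    {"slide": [0.0125, -0.0405, -0.06], "yaw": 0, "gripper": 0.3},
    {"slide": [0.0125, -0.0405, -0.066], "yaw": 0, "gripper": 0.3},
    {"slide": [0.0125, -0.0405, -0.07], "yaw": 0, "gripper": 0.3},
    {"slide": [0.0125, -0.0405, -0.071], "yaw": 0, "gripper": 0.3},
    {"slide": [0.0125, -0.0405, -0.071], "yaw": 0, "gripper": 0.3}
  ]
}}

```text
time_s: 14.0
ee_pos: [0.6278, -0.0027, 0.0221]
eef_rot: [3.141, -0.0, 1.491]
force: [-0.6, 1.3, 1.0]
grip_width: 0.0473
```

Call:
{"name": "arm_command", "arguments": {
  "grip_force": 30,
  "increments": [
    {"slide": [0, 0, 0], "yaw": 0, "gripper": 0.7},
    {"slide": [0, 0, 0], "yaw": 0, "gripper": 0.7},
    {"slide": [0, 0, 0.01], "yaw": 0, "gripper": 0.7},
    {"slide": [0, 0, 0.04], "yaw": 0, "gripper": 0.7},
    {"slide": [0, 0, 0.065], "yaw": 0, "gripper": 0.87},
    {"slide": [-0.04, -0.028, 0.065], "yaw": 0, "gripper": 0.87},
    {"slide": [-0.08, -0.056, 0.065], "yaw": 0, "gripper": 0.87},
    {"slide": [-0.12, -0.084, 0.065], "yaw": 0, "gripper": 0.87}
  ]
}}

```text
time_s: 15.0
ee_pos: [0.5065, -0.0876, 0.0872]
eef_rot: [3.14, 0.0, 1.491]
force: [0.8, -1.3, 0.7]
grip_width: 0.082
```

Call:
{"name": "arm_command", "arguments": {
  "grip_force": 30,
  "increments": [
    {"slide": [-0.042, -0.0285, 0], "yaw": 0, "gripper": 0.87},
    {"slide": [-0.042, -0.0285, -0.02], "yaw": 0, "gripper": 0.87},
    {"slide": [-0.042, -0.0285, -0.035], "yaw": 0, "gripper": 0.87},
    {"slide": [-0.042, -0.0285, -0.035], "yaw": 0, "gripper": 0.87}
  ]
}}

```text
time_s: 15.5
ee_pos: [0.4654, -0.115, 0.0508]
eef_rot: [-3.14, -0.0, 1.491]
force: [-0.8, 0.0, -0.2]
grip_width: 0.0819
```

```bash
python3 look.py a6 .54 -.06 .03
```

```text
top crop origin 222 130 scale 3.5454545454545454
side crop origin 210 161 scale 3.5454545454545454
```

View pics/a6.png

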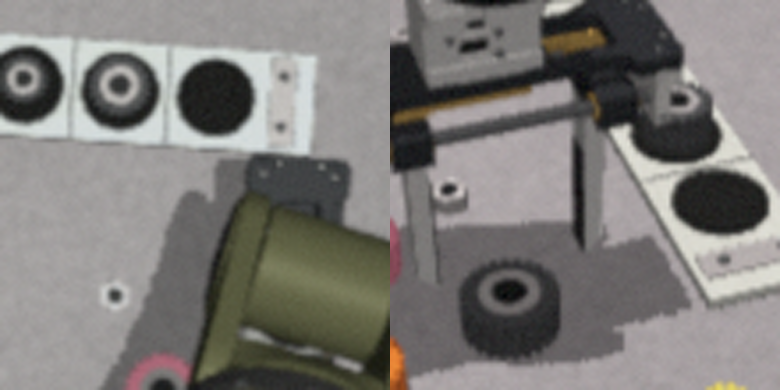

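Gears 38 and 48 sit on their pads at (22,80) and (120,86) in the top crop. The jaws at (425,282) and (590,248) straddle gear 58 at (508,290) in the side crop.

Call:
{"name": "arm_command", "arguments": {
  "grip_force": 30,
  "increments": [
    {"slide": [0, 0, -0.025], "yaw": 0, "gripper": 0.87},
    {"slide": [0, 0, -0.044], "yaw": 0, "gripper": 0.87},
    {"slide": [0, 0, -0.044], "yaw": 0, "gripper": 0.87},
    {"slide": [0, 0, -0.044], "yaw": 0, "gripper": 0.4},
    {"slide": [0, 0, -0.044], "yaw": 0, "gripper": 0.4},
    {"slide": [0, 0, -0.044], "yaw": 0, "gripper": 0.4},
    {"slide": [0, 0, -0.044], "yaw": 0, "gripper": 0.4}
  ]
}}

```text
time_s: 16.48
ee_pos: [0.4657, -0.1154, 0.008]
eef_rot: [3.141, 0.0, 1.491]
force: [-2.2, 1.3, 7.5]
grip_width: 0.0574
```

Call:
{"name": "arm_command", "arguments": {
  "grip_force": 30,
  "increments": [
    {"slide": [0, 0, 0.03], "yaw": 0, "gripper": 0.4},
    {"slide": [0, 0, 0.065], "yaw": 0, "gripper": 0.4},
    {"slide": [0.02, 0.005, 0.075], "yaw": 0, "gripper": 0.4},
    {"slide": [0.06, 0.014, 0.075], "yaw": 0, "gripper": 0.4},
    {"slide": [0.11, 0.026, 0.075], "yaw": 0, "gripper": 0.4},
    {"slide": [0.156, 0.0375, 0.07], "yaw": 0, "gripper": 0.4},
    {"slide": [0.156, 0.0375, 0.055], "yaw": 0, "gripper": 0.4},
    {"slide": [0.156, 0.0375, 0.035], "yaw": 0, "gripper": 0.4}
  ]
}}

```text
time_s: 17.48
ee_pos: [0.6207, -0.0778, 0.0409]
eef_rot: [-3.14, -0.0, 1.491]
force: [-0.1, 0.6, -5.1]
grip_width: 0.0574
```

Call:
{"name": "arm_command", "arguments": {
  "grip_force": 30,
  "increments": [
    {"slide": [0, 0, -0.01], "yaw": 0, "gripper": 0.4},
    {"slide": [0, 0, -0.016], "yaw": 0, "gripper": 0.4},
    {"slide": [0, 0, -0.02], "yaw": 0, "gripper": 0.4},
    {"slide": [0, 0, -0.021], "yaw": 0, "gripper": 0.4},
    {"slide": [0, 0, -0.021], "yaw": 0, "gripper": 0.4}
  ]
}}

```text
time_s: 18.1
ee_pos: [0.6217, -0.078, 0.0221]
eef_rot: [3.141, 0.0, 1.491]
force: [-3.6, -1.8, 2.0]
grip_width: 0.0578
```

Now I'll release, rise and back away so the camera sees the whole row.

Call:
{"name": "arm_command", "arguments": {
  "grip_force": 30,
  "increments": [
    {"slide": [0, 0, 0], "yaw": 0, "gripper": 0.82},
    {"slide": [0, 0, 0], "yaw": 0, "gripper": 0.82},
    {"slide": [0, 0, 0.01], "yaw": 0, "gripper": 0.82},
    {"slide": [0, 0, 0.045], "yaw": 0, "gripper": 0.82},
    {"slide": [0, 0, 0.1], "yaw": 0, "gripper": 0.82},
    {"slide": [-0.05, -0.02, 0.14], "yaw": 0, "gripper": 0.82},
    {"slide": [-0.1, -0.05, 0.16], "yaw": 0, "gripper": 0.82},
    {"slide": [-0.15, -0.1, 0.16], "yaw": 0, "gripper": 0.82}
  ]
}}

```text
time_s: 19.1
ee_pos: [0.4789, -0.1704, 0.1839]
eef_rot: [3.137, 0.001, 1.492]
force: [1.0, -1.0, 0.4]
grip_width: 0.077
```

Call:
{"name": "arm_command", "arguments": {
  "grip_force": 30,
  "increments": [
    {"slide": [-0.05, -0.04, 0], "yaw": 0, "gripper": 0.82},
    {"slide": [-0.1, -0.08, 0], "yaw": 0, "gripper": 0.82},
    {"slide": [-0.13, -0.12, 0], "yaw": 0, "gripper": 0.82},
    {"slide": [-0.13, -0.12, 0], "yaw": 0, "gripper": 0.82}
  ]
}}

```text
time_s: 19.6
ee_pos: [0.3482, -0.292, 0.1822]
eef_rot: [3.14, 0.001, 1.486]
force: [0.4, 0.4, 0.2]
grip_width: 0.0772
```

```bash
cat > chk.py <<'E'
from h import *
T,D=cam("top"),cam("side")
pads={28:(.6387,.1472),38:(.6328,.0727),48:(.6268,-.002),58:(.6208,-.0766)}
for n,p in pads.items():
    r=[]
    for c in (T,D):
        a=proj(c,[*p,.040]); L=[]
        for t in range(60,151,5):
            b=blob(c,a,15 if c is T else 20,th=t,hole=True)
            if b: L.append(b)
        r.append((np.median([b[0] for b in L],0),round(np.median([b[1] for b in L]))) if L else None)
    s=f"{n}: "
    if r[0]: s+=f"top z=.04 {plane(T,r[0][0],.04)[:2].round(4)} off pad mm {((plane(T,r[0][0],.04)[:2]-p)*1000).round(1)} area {r[0][1]} "
    if r[0] and r[1]: P,e=tri(T,r[0][0],D,r[1][0]); s+=f"tri {P.round(4)} miss {e:.4f}"
    print(s)
cv2.imwrite("pics/end.png",np.hstack([cv2.resize(c["color"][y:y+150,x:x+200,::-1],(400,300),interpolation=cv2.INTER_CUBIC) for c,x,y in((T,150,90),(D,200,120))]))
print(readout.get_obs()["time_s"])
E
python3 chk.py
```

```text
28: top z=.04 [0.6387 0.1469] off pad mm [ 0.  -0.3] area 45 tri [0.638  0.1473 0.0392] miss 0.0019
38: top z=.04 [0.6329 0.0719] off pad mm [ 0.1 -0.8] area 77 tri [0.6171 0.0764 0.0438] miss 0.0315
48: top z=.04 [ 0.6274 -0.0017] off pad mm [0.6 0.3] area 112 tri [ 0.6287 -0.0022  0.0396] miss 0.0027
58: top z=.04 [ 0.621  -0.0774] off pad mm [ 0.2 -0.8] area 155 tri [ 0.6223 -0.0779  0.0401] miss 0.0029
19.7
```

View pics/end.png

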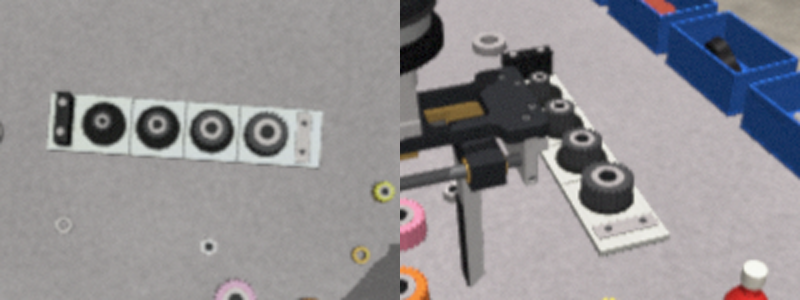

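All four gears are on their pads in size order from the stop: 28, 38, 48 and 58, at (103,121), (157,124), (211,128) and (267,131) in the left half. They sit within 1 mm of the pad centres, with tops at about 40 mm. The gripper partly hides gear 38 in the side view, so its triangulation isn't valid. The bottle is upright.

```bash
python3 -c "
from station import job; print(job.hand_in())"
```

```text
the job is handed in; nothing more can be done
None
```

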